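Unlatch the specimen carrier and hold its gate open

ROBOT

A 6-joint arm with a two-finger parallel gripper is mounted at the origin on a cart in front of the work surface, level with it; the furniture and walls round the work are solid. World frame = base frame: x ahead of the robot, y to its left, z up, the work surface at z = 0. Lengths are in m, angles in rad, forces in N, time in s.
With the tool pointing down it reaches from about 0.225 to 0.875 m from the base axis. Payload 3.4 kg.
Tool frame: the origin (TCP) lies between the finger pads; the fingertips stand 11 mm ahead of it and the grasp point (between the pads) lies 8 mm behind it; z points along the fingers, y is the direction in which the jaws open and shut (so a half turn about z gives the same grasp; the last joint's range is limited). The gripper opens to 85 mm and grips with 20 to 120 N. Pads are 22 mm wide; open, the fingers measure 114 mm over their backs; the gripper's body (76 mm by 85 mm) begins 54 mm behind the grasp point. The pads swing forward as they close: fully open they stand 13 mm farther back than shut.
Start: joints at [1.075, 0.276, 1.505, -0, 1.361, -0.121], TCP at [0.211, 0.535, 0.218] pointing down, gripper open.
Joint ranges: [-2.89, 2.89], [-0.75, 2.08], [0.22, 2.7], [-1.18, 4.32], [0.11, 2.71], [-2.7, 2.7]. Speed limits (rad/s): [2.57, 2.57, 3.14, 3.14, 3.14, 3.14].

INTERFACE

Orientations are given as a unit quaternion [w, x, y, z].
In Python, from station import arm, command_gripper, sensors, vision gives the robot as it stands. Calls block until the motion is done:
- arm.reach(position, orientation): joint-space move of the TCP to a pose.
- arm.line_to(position, velocity=0.15, attitude=None, contact_N=None): straight line of the TCP; attitude=None keeps the orientation; velocity is the mean speed in m/s. With contact_N (N) it stops when the force on the tool has changed by that much, and returns True; else False.
- arm.move_joints(angles): joint-space move.
- command_gripper(opening, effort=None): finger opening in m; effort is the grip in N (None keeps the last); returns when the fingers have stopped.
- arm.wait(seconds).
- arm.inverse_kinematics(position, orientation): joint angles nearest the present ones, or None.
- sensors.get_obs(): the state.
- vision.camera(name): name is "side" or "top"; returns the picture (384x512x3 uint8, blue, green, red); there is no depth.
- vision.camera_model(name): a dict with "fovy" (degrees; the focal length in pixels is half the picture's height over the tangent of half this angle, whatever the lens; pixels are square), "cx", "cy" (the principal point, pixels), "dist_coeffs" ([k1, k2, p1, p2, k3] as OpenCV has them; the pictures are not rectified), "R" (3x3) and "t" (3): a world point X has camera coordinates R X + t. Camera axes: x right, y down, z forward; pixel columns grow to the right and rows downward; lengths in m; the calibration is good to about 2 mm. A picture is of the moment at which its call begins. camera_model takes no time and is no camera call.
A pose or a line that the arm cannot do raises arm.PlanningError and nothing moves.
- arm.job_done(): hands the job in, once; it reports no verdict.
The state is a dict: "time_s": time; "joints": joint angles; "qvel": joint speeds; "tau": joint torques, N m; "position": TCP position; "orientation": TCP orientation; "contact_force": force on the tool from outside, world axes, zero at the start; "moment": the same for the moment, N m; "gripper_width": finger opening in m.
Only numpy, scipy, OpenCV 4.12 (cv2) and the standard library are available. Lean on these libraries where they do the work, as an engineer would, in place of code of your own. Each camera call takes 0.05 s, during which the arm holds its last target. There are 200 camera calls.

TASK

A colleague needs to slide the tube rack out of the open-topped white specimen carrier on the bench. Squeeze its two catches to release the gate: first the catch nearer the gate's hinge, then the other one. Then swing the gate (the upright post is its handle) past the click of its spring ball until it stands wide open, about square to the carrier's front, and finish while still holding it there; let nothing else on the bench be moved.

Things in the scene. Friction and masses are not known exactly. Their poses are not given: they have to be found in the camera images.
- carrier: Fixed open-topped white carrier holding a rack of tubes, 150 x 190 x 100 mm. Origin at bench height: walls span x -85..65, y -95..95 mm. Its gate front faces own -x (roughly to the robot), z up; +y is the gate's hinge side. Two like catches stand on the grey strip along its front's top (strip top z = 100 mm, x -83..-23). A 6 mm high sill reaches out under the gate to x = -159 mm.
- catch_hinge (a joint): Catch nearer the gate's hinge, rad: 0 = hooked over the gate, 0.42 = fully squeezed, gate freed from 0.3. Steel rocker (pivot: carrier x -62, z 107 mm) with upright tab and a nose running forward to a hook. Pinching the tab back (carrier +x) to the fixed grey tab lifts the nose by up to 18 mm, so keep fingertips at z = 124 mm or higher. Takes about 2 N; stays as it is left.
- catch_free (a joint): The like catch nearer the gate's free edge; same shape and values. To be squeezed second.
- catch_hinge_grip (a point): Pinch point of the hinge-side catch, fixed to the carrier (carrier x -41, y 30, z 143 mm): mid-way across the pair of tabs when squeezed. Fingers close along carrier x. Unsqueezed, the pair spans carrier x = -65 (moving steel tab, front) to -31 mm (fixed grey tab, back, does not yield); squeezed about -50 to -31 at this height. Tabs are 6 mm thick, 18 mm wide (y), tops at z = 152 mm.
- catch_free_grip (a point): The same pinch point of the free-edge catch (carrier x -41, y -40, z 143 mm). Right of the carrier, keep clear of the microscope (x 0.38 to 0.72, y -0.13 to 0.11 m, 0.50 m high) and the computer tower (x 0.44 to 0.92, y -0.48 to -0.28 m, 0.42 m high).
- gate (a joint): Gate angle, rad: 0 = shut, grows as it swings out to the robot (clockwise from above), square at 1.57, stop at 1.7. Panel 150 mm long, 10 thick, top at z = 100 mm, on an upright hinge pin at its +y end. A spring draws it shut (0.3 N m when wide). Between 0.45 and 0.75 it rides over a spring ball in the sill (about 5 N at the post); let go beyond, it falls back against the ball.
- gate_post (a point): Grip point on the gate's upright round steel post, on its axis at z = 130 mm; post 12 mm in diameter, top at z = 150 mm. It stands 40 mm in front of the panel's middle plane and 80 mm along the panel from the hinge, and overtops the panel by 50 mm. With the gate shut: carrier x -130, y -5 mm.
- gate_hinge (a point): Point on the gate's vertical hinge axis (carrier x = -90, y = +75 mm), at z = 130 mm. The post travels round it on a radius of 89 mm.
- beaker: Bystander: empty clear beaker, 62 x 62 x 72 mm. Leave it.
- canister: Bystander: strip canister, 44 x 40 x 93 mm. Leave it.
- red_cup: Bystander: lidded specimen cup, 49 x 49 x 60 mm. Leave it.
- dish: Bystander: flat round dish, 62 x 62 x 15 mm, in front of the carrier. Leave it.
- forceps: Bystander: steel forceps lying flat, 17 x 134 x 10 mm. Leave them.

How it is judged:
On the way, in this order (a step that is already met when the one before it is completed fails the run):
1. the hinge-side catch is squeezed open while the other catch is still hooked and the gate shut (value of joint catch_hinge above 0.3 rad and value of joint catch_free below 0.12 rad and value of joint gate below 0.1 rad), for 0.1 s.
2. the free-edge catch is squeezed open too, with the gate still shut (value of joint each of catch_hinge, catch_free above 0.3 rad and value of joint gate below 0.1 rad), for 0.1 s.
3. the gate has swung past its spring ball (value of joint gate above 0.8 rad), for 0.1 s.
At the end, for the whole second after the job is handed in: The gate stands at more than 1.25 rad (72 degrees; square is 1.57), still (under 0.1 rad/s), with the fingers bearing on it with more than 0.5 N against its return spring, and both catches still squeezed open (over 0.25 rad) (value of joint gate above 1.25 rad and contact force between the fingers and gate above 0.5 N and velocity of joint gate between -0.1 and 0.1 rad/s and value of joint each of catch_hinge, catch_free above 0.25 rad); the arm keeps its last pose, push and grip.
It fails at once if the free-edge catch is opened before the hinge-side one (value of joint catch_free above 0.2 rad and value of joint catch_hinge below 0.25 rad).
It fails at once if a bystander is moved by more than 30 mm (distance of any of canister, red_cup, dish, beaker, forceps from where it was at the start of the episode above 0.03 m).
It also fails if it takes over 54 s, if anything falls off the work surface, if the arm or the gripper's body presses on something with over 40 N, if the wrist force passes 120 N, or if a joint passes its speed limit or range.

## Working session

There is one attempt and no reset: what is moved stays moved. The work goes in short steps, each a Python script; the robot and the scene stay as the last script left them, time stands still between calls to the robot, and variables do not carry over. Pictures are saved under pics/ and viewed, about 8 in all and at most 12, crops included, and the job is handed in when it is done.

```bash
ls; mkdir -p pics; python3 - <<'E'
from station import arm, command_gripper, sensors, vision
import cv2,numpy as np
for n in("top","side"):
    im=vision.camera(n); cv2.imwrite(f"pics/{n}0.png",im)
    print({k:(np.round(v,4).tolist() if not isinstance(v,(int,float)) else v) for k,v in vision.camera_model(n).items()})
o=sensors.get_obs();print(o["time_s"],o["orientation"],o["position"],o["gripper_width"])
E
```

```text
pics
{'fovy': 44.85296555791381, 'cx': 255.20042174418597, 'cy': 186.73306898998788, 'dist_coeffs': [0.0123, 0.0, 0.0, 0.0, 0.0], 'R': [[-0.0035, -1.0, 0.0025], [-0.9899, 0.0031, -0.1418], [0.1418, -0.0029, -0.9899]], 't': [0.2863, 0.5701, 1.1818]}
{'fovy': 42.34759584480358, 'cx': 255.37572728074147, 'cy': 200.8779030156996, 'dist_coeffs': [0.031, 0.0, 0.0, 0.0, 0.0], 'R': [[-0.9638, -0.2658, 0.0213], [-0.1485, 0.4685, -0.8709], [0.2215, -0.8425, -0.491]], 't': [0.5962, 0.0492, 1.1352]}
0.1 [-2.50420292e-04  1.86299026e-01  9.82492740e-01 -7.90993866e-04] [0.21027814 0.53463797 0.21703087] 0.08500142920945061
```

View pics/top0.png

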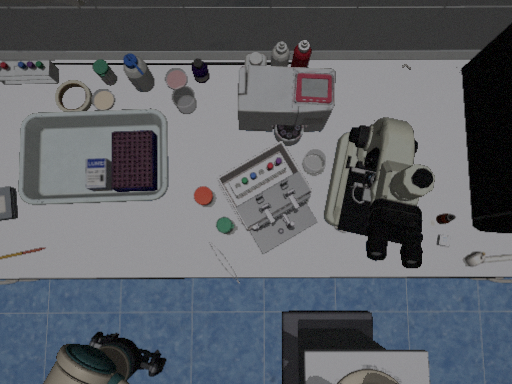

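View pics/side0.png

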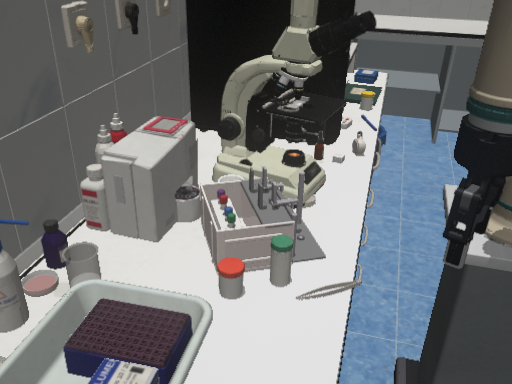

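The top view shows the carrier near (265,195), turned about 25° CCW, with its catches near (270,210) and (290,190). The red cup is at (203,196), the canister at (224,225), the forceps at (223,260) and the beaker at (314,162). Next I'll zoom in.

```bash
python3 - <<'E'
import cv2,numpy as np
a=cv2.imread("pics/top0.png")[135:260,205:335]
b=cv2.imread("pics/side0.png")[155:285,190:340]
cv2.imwrite("pics/topz.png",cv2.convertScaleAbs(cv2.resize(a,None,fx=4.6,fy=4.6,interpolation=cv2.INTER_CUBIC),alpha=1.3))
cv2.imwrite("pics/sidez.png",cv2.convertScaleAbs(cv2.resize(b,None,fx=4.6,fy=4.6,interpolation=cv2.INTER_CUBIC),alpha=1.2))
E
```

```text
(no output)
```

View pics/topz.png

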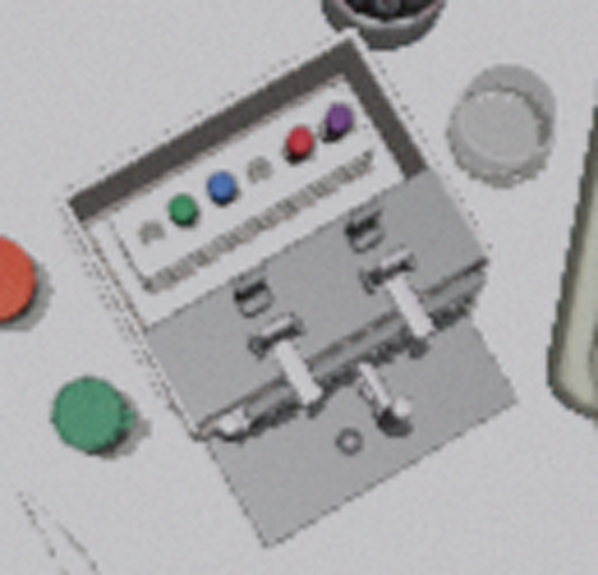

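View pics/sidez.png

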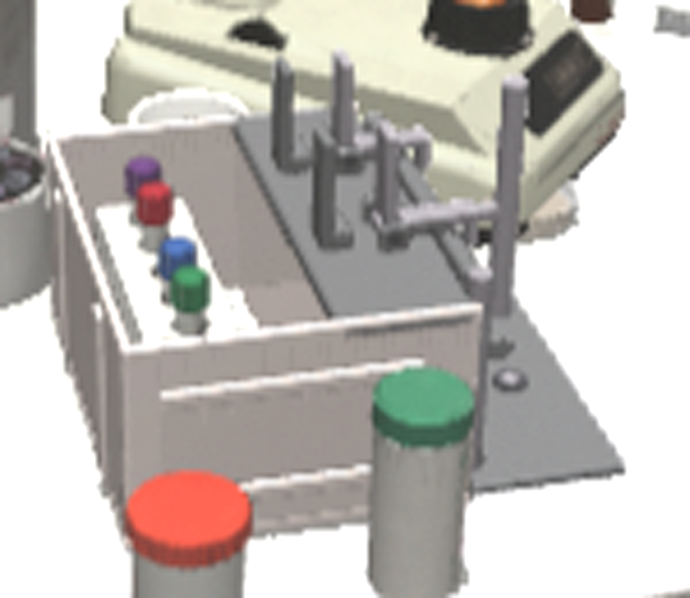

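Zoomed top view: wall-top back corners at (70,203) and (352,38), strip back edge ends at (148,328) and (428,172), front corner at (488,262), post top about (400,408). Zoomed side view: wall-top corners at (130,348), (50,140) and (480,312), post top (514,82). I'll cast these rays onto planes at their known heights and fit a rigid pose.

```bash
cat > h.py <<'E'
import numpy as np, cv2
from station import arm, command_gripper, sensors, vision
from scipy.spatial.transform import Rotation as Rot
def ray(n,uv,z):
    m=vision.camera_model(n); f=192/np.tan(np.radians(m["fovy"])/2)
    K=np.array([[f,0,m["cx"]],[0,f,m["cy"]],[0,0,1]])
    p=cv2.undistortPoints(np.array([[uv]],float),K,np.array(m["dist_coeffs"]))[0,0]
    R=np.array(m["R"]);C=-R.T@np.array(m["t"]);d=R.T@[p[0],p[1],1]
    return C+d*(z-C[2])/d[2]
def fit(src,dst):
    a,b=src.mean(0),dst.mean(0);s,d=src-a,dst-b
    th=np.arctan2((s[:,0]*d[:,1]-s[:,1]*d[:,0]).sum(),(s*d).sum())
    c,q=np.cos(th),np.sin(th);R=np.array([[c,-q],[q,c]]);return th,b-R@a,R
E
python3 - <<'E'
from h import *
T=[(70,203,65,95,100),(352,38,65,-95,100),(148,328,-23,95,100),(428,172,-23,-95,100),(488,262,-83,-95,100),(400,408,-130,-5,150)]
S=[(130,348,65,95,100),(50,140,65,-95,100),(480,312,-85,95,100),(514,82,-130,-5,150)]
for name,A,off in(("top",T,(205,135)),("side",S,(190,155))):
    W=np.array([ray(name,((u+.5)/4.6-.5+off[0],(v+.5)/4.6-.5+off[1]),z/1000)[:2] for u,v,x,y,z in A])
    L=np.array([a[2:4] for a in A])/1000
    th,t,R=fit(L,W); print(name,th,t); print(np.round((W-(L@R.T+t))@R*1000,1).tolist())
print("dish?",ray("side",(309.6,201.7),.01), "can",ray("top",(224,225),.093),"beaker",ray("top",(314,162),.04))
print("sill",[ray("top",(u/4.6+205,v/4.6+135),.006) for u,v in((268,547),(517,402))])
E
```

```text
top 0.5175251391982136 [0.57526623 0.26598563]
[[-5.4, -5.8], [-2.3, 4.7], [2.1, -8.9], [0.5, 6.5], [1.7, 3.5], [3.5, 0.1]]
side 0.5264984047704394 [0.57872122 0.27066979]
[[-3.5, -4.4], [-1.3, 4.7], [3.3, 0.7], [1.5, -1.1]]
dish? [0.46701887 0.06563657 0.01      ] can [0.46774576 0.36231269 0.093     ] beaker [0.63672151 0.12845131 0.04      ]
sill [array([0.39628766, 0.26356844, 0.006     ]), array([0.47915032, 0.11843013, 0.006     ])]
```

```bash
cat >> h.py <<'E'
TH=0.52; T0=np.array([.577,.268])
def w(x,y):
    c,s=np.cos(TH),np.sin(TH); return T0+np.array([c*x-s*y,s*x+c*y])/1000
def q(a):  # tool down, jaws along world angle a
    y=np.array([np.cos(a),np.sin(a),0]);z=np.array([0,0,-1.]);x=np.cross(y,z)
    v=Rot.from_matrix(np.c_[x,y,z]).as_quat();return np.r_[v[3],v[:3]]
def st():
    o=sensors.get_obs();print("t",round(o["time_s"],2),"p",np.round(o["position"],4),"F",np.round(o["contact_force"],1),"M",np.round(o["moment"],2),"w",round(o["gripper_width"],4),"q",np.round(o["joints"],2));return o
def post(phi):
    v=np.array([-40,-80.]);c,s=np.cos(phi),np.sin(phi);return w(-90+c*v[0]+s*v[1],75-s*v[0]+c*v[1])
E
python3 - <<'E'
from h import *
for a in (TH,TH+np.pi):
    for p in (w(-40,30),w(-40,-40)):
        for z in(.25,.138): print("pinch",a,arm.inverse_kinematics([*p,z],q(a)))
for a in (2.678+TH,2.678+TH-np.pi):
    for f in(0,.8,1.5): print("gate",f,post(f),arm.inverse_kinematics([*post(f),.122],q(a-f)))
E
```

```text
pinch 0.52 [ 3.62375667e-01  2.89863006e-01  1.40544969e+00 -4.44089210e-16
  1.44627996e+00 -1.57624333e-01]
pinch 0.52 [ 3.62375667e-01  3.58050067e-01  1.58808611e+00 -4.44089210e-16
  1.19545648e+00 -1.57624333e-01]
pinch 0.52 [ 2.47148169e-01  3.00551315e-01  1.38999249e+00 -4.44089210e-16
  1.45104885e+00 -2.72851831e-01]
pinch 0.52 [ 2.47148169e-01  3.67795932e-01  1.57245608e+00 -4.44089210e-16
  1.20134064e+00 -2.72851831e-01]
pinch 3.661592653589793 None
pinch 3.661592653589793 None
pinch 3.661592653589793 None
pinch 3.661592653589793 None
gate 0 [0.46666791 0.19906649] None
gate 0.8 [0.40107959 0.22253702] [ 3.54668402e-01  1.81631612e-01  1.89283846e+00 -4.44089210e-16
  1.06712258e+00 -2.04333160e+00]
gate 1.5 [0.37290957 0.27702532] [ 4.88971726e-01  1.90034050e-01  1.88156094e+00 -4.44089210e-16
  1.06999767e+00 -1.20902827e+00]
gate 0 [0.46666791 0.19906649] [ 2.65980845e-01  2.50527285e-01  1.79683661e+00 -4.44089210e-16
  1.09422876e+00  2.09573499e-01]
gate 0.8 [0.40107959 0.22253702] [ 3.54668402e-01  1.81631612e-01  1.89283846e+00 -4.44089210e-16
  1.06712258e+00  1.09826106e+00]
gate 1.5 [0.37290957 0.27702532] [ 4.88971726e-01  1.90034050e-01  1.88156094e+00 -4.44089210e-16
  1.06999767e+00  1.93256438e+00]
```

```bash
python3 - <<'E'
from h import *
p=w(-40,30)
arm.reach([*p,.24],q(TH)); st()
cv2.imwrite("pics/h_top.png",vision.camera("top")); cv2.imwrite("pics/h_side.png",vision.camera("side"))
a=cv2.imread("pics/h_top.png")[100:330,190:470];b=cv2.imread("pics/h_side.png")[30:290,190:480]
a=cv2.resize(a,(400,329),interpolation=2);b=cv2.resize(b,(400,359),interpolation=2)
cv2.imwrite("pics/h.png",np.hstack([np.vstack([a,np.zeros((30,400,3),np.uint8)]),b]))
E
```

```text
t 1.62 p [0.5266 0.2751 0.24  ] F [ 0.4  0.5 -0.3] M [-0.01  0.06 -0.02] w 0.0854 q [ 0.36  0.29  1.42  0.    1.42 -0.16]
```

View pics/h.png

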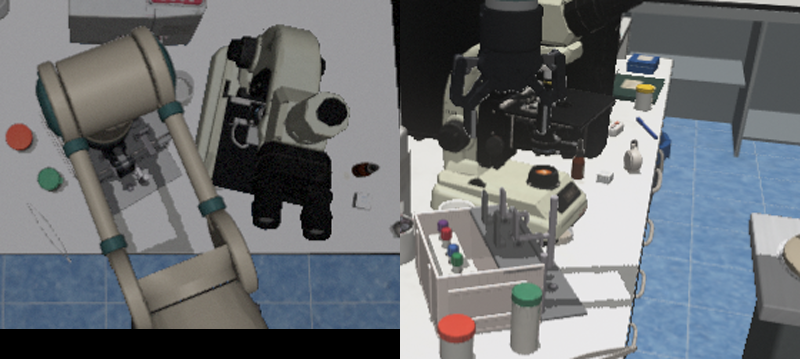

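The hover view shows the open fingers straddling the hinge-side tabs. The arm's right rail passes close to the microscope base but stays clear. Now I'll squeeze the hinge-side catch.

```bash
python3 - <<'E'
from h import *
p=w(-40,30)
print(arm.line_to([*p,.139],velocity=.1,attitude=q(TH),contact_N=8)); st()
for wd in(.05,.035,.028,.023,.016):
    command_gripper(wd,20); st()
cv2.imwrite("pics/s_side.png",vision.camera("side"))
b=cv2.imread("pics/s_side.png")[150:270,210:340]
cv2.imwrite("pics/s.png",cv2.resize(b,None,fx=4.5,fy=4.5,interpolation=2))
E
```

```text
False
t 2.88 p [0.5279 0.2744 0.1397] F [ 0.5  0.2 -0.4] M [-0.03  0.01  0.05] w 0.0853 q [ 0.36  0.36  1.59 -0.    1.2  -0.16]
t 3.32 p [0.5275 0.2742 0.1391] F [-0.5 -0.3 -0.6] M [0.   0.05 0.01] w 0.0501 q [ 0.36  0.36  1.59 -0.    1.2  -0.16]
t 3.62 p [0.5274 0.2742 0.139 ] F [-1.5  0.3  0.3] M [-0.02  0.   -0.  ] w 0.0348 q [ 0.36  0.36  1.59 -0.    1.2  -0.16]
t 3.86 p [0.5274 0.2742 0.139 ] F [ 0.1  0.3 -1.1] M [-0.01 -0.    0.07] w 0.0278 q [ 0.36  0.36  1.59 -0.    1.2  -0.16]
t 4.08 p [0.5274 0.2742 0.139 ] F [ 0.4 -0.3  0.7] M [-0.03  0.03 -0.02] w 0.0231 q [ 0.36  0.36  1.59 -0.    1.2  -0.16]
t 4.33 p [0.5274 0.2741 0.139 ] F [-0.3 -0.7 -0.1] M [0.04 0.03 0.02] w 0.0159 q [ 0.36  0.36  1.59 -0.    1.2  -0.16]
```

View pics/s.png

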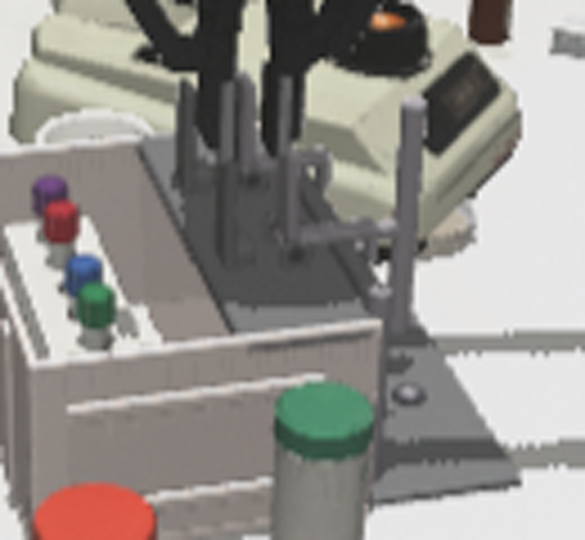

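The fingers closed to 16 mm with no resistance, so they missed. In the picture they are behind the hinge-side tabs, so my y estimate is wrong. I'll triangulate the tab tops from both views.

```bash
python3 - <<'E'
from h import *
c,s=np.cos(TH),np.sin(TH);R=np.array([[c,-s],[s,c]])
loc=lambda p:np.round(R.T@(p[:2]-T0)*1000,1)
print("top view z=152")
for n,u,v in(("hm",275,335),("hf",253,283),("fm",388,268),("ff",365,220),("post",400,408)): print(n,loc(ray("top",(u/4.6+204.6,v/4.6+134.6),.15)))
print("side view")
for n,u,v in(("hm",288,80),("hf",228,133),("fm",245,80),("ff",185,83),("post",413,100)): print(n,loc(ray("side",(u/4.5+209.6,v/4.5+149.6),.152)))
for X in ([.5274,.2741,.128],[.5274,.2741,.152],[*w(-62,30),.152],[*w(-34,30),.152]):
    m=vision.camera_model("side");f=192/np.tan(np.radians(m["fovy"])/2);k=np.array(m["R"])@X+m["t"]
    print("proj",((f*k[0]/k[2]+m["cx"]-210)*4.5,(f*k[1]/k[2]+m["cy"]-150)*4.5))
E
```

```text
top view z=152
hm [-64.4  31.2]
hf [-35.3  27.5]
fm [-63.5 -37.1]
ff [-35.9 -39.5]
post [-129.    -5.5]
side view
hm [-76.2 -35.5]
hf [-36.  10.]
fm [-57.2 -39.5]
ff [-29.8 -42.1]
post [-125.2   -4.2]
proj (np.float64(245.55488879050546), np.float64(200.7475468566175))
proj (np.float64(247.27373544425433), np.float64(151.13801108758057))
proj (np.float64(297.0089883662195), np.float64(146.2512882779854))
proj (np.float64(233.629845486966), np.float64(152.56610259343736))
```

```bash
python3 - <<'E'
import cv2
b=cv2.imread("pics/s_side.png")[130:225,230:310]
cv2.imwrite("pics/s2.png",cv2.convertScaleAbs(cv2.resize(b,None,fx=6.3,fy=6.3,interpolation=cv2.INTER_CUBIC),alpha=1.7,beta=15))
E
```

```text
(no output)
```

View pics/s2.png

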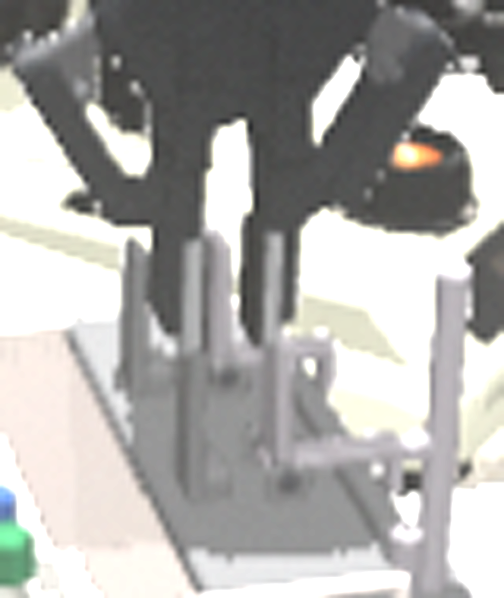

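```bash
python3 - <<'E'
from h import *
command_gripper(.085,20); st()
im=vision.camera("side"); cv2.imwrite("pics/s3_side.png",im)
e=lambda i:cv2.convertScaleAbs(cv2.resize(i[110:225,215:325],None,fx=5,fy=5,interpolation=cv2.INTER_NEAREST),alpha=2.2,beta=25)
cv2.imwrite("pics/s3.png",e(im))
E
```

```text
t 5.05 p [0.5274 0.2742 0.139 ] F [-0.5 -0.6 -0.2] M [-0.01  0.01  0.01] w 0.0851 q [ 0.36  0.36  1.59 -0.    1.2  -0.16]
```

View pics/s3.png

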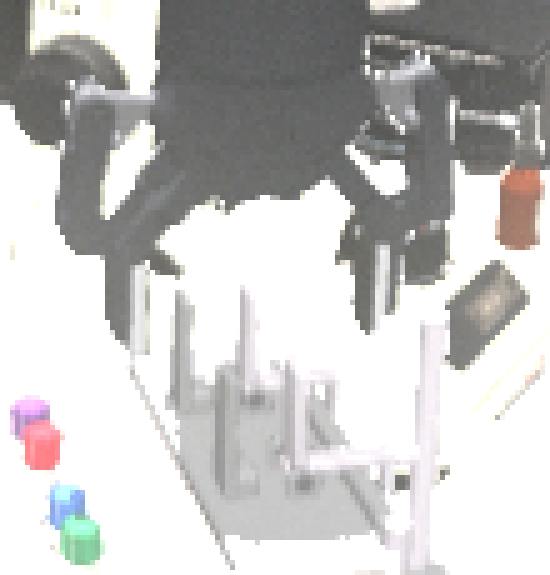

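The tabs and the light pad strips are now clear. Hinge tabs are at (228,370) and (295,360), and the fingertips are at about (130,352) and (372,330). The tips sit about 10 px higher than the reported pose predicts. I'll check that against the start-pose pictures, which show the gripper in both views.

```bash
cat >> h.py <<'E'
def proj(n,X):
    m=vision.camera_model(n); f=192/np.tan(np.radians(m["fovy"])/2)
    K=np.array([[f,0,m["cx"]],[0,f,m["cy"]],[0,0,1]]);R=np.array(m["R"])
    return cv2.projectPoints(np.array([X],float),cv2.Rodrigues(R)[0],np.array(m["t"]),K,np.array(m["dist_coeffs"]))[0].ravel()
E
python3 - <<'E'
from h import *
s=cv2.imread("pics/side0.png");t=cv2.imread("pics/top0.png")
p=np.array([.2103,.5346,.217]);o=Rot.from_quat([0.1863,.9825,-.0008,-.00025]).as_matrix()
for n in("side","top"):
    print(n,[np.round(proj(n,p+o@[0,e*.0425,z])).tolist() for z in(-.002,-.021) for e in(-1,1)])
a=cv2.resize(s[170:280,420:512],None,fx=4,fy=4,interpolation=0);b=cv2.resize(t[320:384,70:175],None,fx=3.4,fy=3.4,interpolation=0)
c=np.zeros((440,368+b.shape[1],3),np.uint8);c[:,:368]=a;c[:b.shape[0],368:]=b
cv2.imwrite("pics/g.png",cv2.convertScaleAbs(c,alpha=2.2,beta=20))
E
```

```text
side [[470.0, 248.0], [449.0, 280.0], [474.0, 236.0], [452.0, 267.0]]
top [[157.0, 350.0], [120.0, 335.0], [155.0, 352.0], [118.0, 337.0]]
```

View pics/g.png

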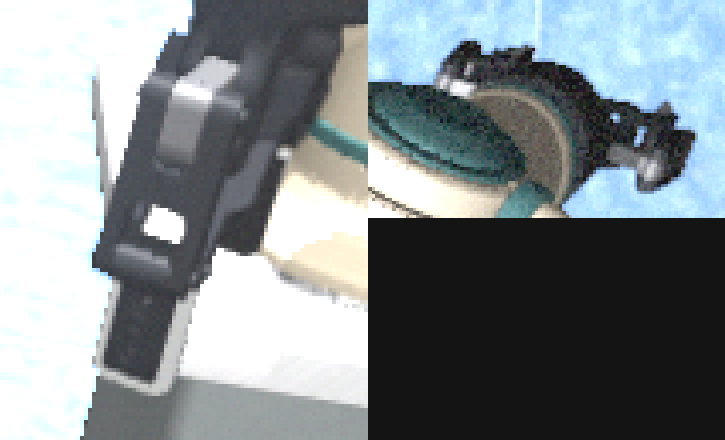

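Both poses put the fingertips about 20 mm higher along the tool axis than stated; the top view rules out a sideways offset. So the fingers closed just above the tabs. I'll descend 20 mm with a contact guard and squeeze again.

```bash
python3 - <<'E'
from h import *
p=w(-40,30)
print(arm.line_to([*p,.119],velocity=.05,attitude=q(TH),contact_N=5)); o=st()
for wd in(.05,.035,.028,.023,.016):
    command_gripper(wd,20); o=st()
    if o["gripper_width"]>wd+.002: break
im=vision.camera("side"); cv2.imwrite("pics/s4_side.png",im)
cv2.imwrite("pics/s4.png",cv2.convertScaleAbs(cv2.resize(im[130:225,215:325],None,fx=5,fy=5,interpolation=0),alpha=2.2,beta=25))
E
```

```text
False
t 5.65 p [0.5272 0.2741 0.1186] F [1.1 0.  0.5] M [-0.01 -0.01  0.02] w 0.0851 q [ 0.36  0.37  1.61 -0.    1.15 -0.16]
t 6.09 p [0.5275 0.2742 0.1192] F [-0.8  0.4  0.6] M [ 0.03  0.05 -0.02] w 0.0497 q [ 0.36  0.37  1.61  0.    1.15 -0.16]
t 6.39 p [0.5268 0.2739 0.1191] F [-2.2 -1.1  1.9] M [-0.27  0.35 -0.04] w 0.0352 q [ 0.36  0.37  1.62 -0.    1.15 -0.16]
t 6.63 p [0.5274 0.2742 0.119 ] F [-1.4 -1.3  2.1] M [-0.14  0.31  0.01] w 0.0282 q [ 0.36  0.37  1.61  0.    1.15 -0.16]
t 6.87 p [0.5273 0.2742 0.1188] F [-2.5 -1.2  1.1] M [-0.16  0.36 -0.02] w 0.023 q [ 0.36  0.37  1.61  0.    1.15 -0.16]
t 7.08 p [0.5278 0.2745 0.1189] F [-0.6  0.3 -2.1] M [-0.02  0.21  0.06] w 0.0217 q [ 0.36  0.37  1.61  0.    1.15 -0.16]
```

View pics/s4.png

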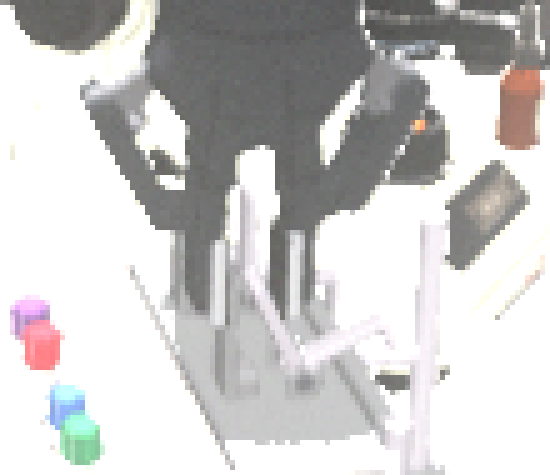

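The hinge-side catch is squeezed: its nose is clearly lifted, at about (375,330). The fingers stalled at 21.7 mm. Next is the free-edge catch, with a slight tilt to keep the wrist away from the microscope.

```bash
python3 - <<'E'
from h import *
p=w(-40,30)
al=np.radians(12)
ly=np.array([-np.sin(TH),np.cos(TH),0])       # hand leans to carrier +y
d=-np.cos(al)*np.array([0,0,1.])-np.sin(al)*ly
y=np.array([np.cos(TH),np.sin(TH),0]);v=Rot.from_matrix(np.c_[np.cross(y,d),y,d]).as_quat();Q=np.r_[v[3],v[:3]]
g=np.array([*w(-40,-40),.143]); tgt=g+.022*d
print(arm.inverse_kinematics(tgt,Q),arm.inverse_kinematics(tgt-.07*d,Q),tgt)
command_gripper(.048,20); arm.line_to([*p,.19],velocity=.12); st()
command_gripper(.07,20)
arm.line_to(tgt-.07*d,velocity=.08,attitude=Q,contact_N=10); st()
print(arm.line_to(tgt,velocity=.06,attitude=Q,contact_N=6)); st()
for wd in(.05,.035,.028,.016):
    command_gripper(wd,20); o=st()
    if o["gripper_width"]>wd+.002: break
im=vision.camera("side"); cv2.imwrite("pics/s5_side.png",im)
cv2.imwrite("pics/s5.png",cv2.convertScaleAbs(cv2.resize(im[120:225,215:325],None,fx=5,fy=5,interpolation=0),alpha=2.2,beta=25))
E
```

```text
[ 0.36909978  0.37858378  1.62289489 -0.2305325   1.11879297 -0.0520638 ] [ 0.39353058  0.32575283  1.52316839 -0.21748226  1.27262773 -0.06443824] [0.5644352  0.20944257 0.12148075]
t 8.25 p [0.5268 0.274  0.1894] F [-0.5  0.1  0.2] M [-0.07  0.02 -0.02] w 0.0478 q [ 0.36  0.32  1.51  0.    1.31 -0.16]
t 9.5 p [0.5571 0.2222 0.19  ] F [-0.9 -0.5  0.3] M [ 0.08  0.03 -0.04] w 0.0698 q [ 0.39  0.33  1.52 -0.22  1.27 -0.06]
False
t 10.82 p [0.5647 0.2096 0.122 ] F [0.4 0.5 0.3] M [ 0.08  0.11 -0.02] w 0.0702 q [ 0.37  0.38  1.62 -0.23  1.12 -0.05]
t 11.15 p [0.5645 0.2095 0.1217] F [-0.4 -0.3 -0.6] M [0.09 0.05 0.02] w 0.0499 q [ 0.37  0.38  1.62 -0.23  1.12 -0.05]
t 11.45 p [0.5638 0.2091 0.1215] F [-2.2 -1.2  1.7] M [-0.17  0.41 -0.06] w 0.0349 q [ 0.37  0.38  1.62 -0.23  1.12 -0.05]
t 11.69 p [0.5644 0.2095 0.1214] F [-2.6 -0.6  2. ] M [-0.05  0.43 -0.08] w 0.0278 q [ 0.37  0.38  1.62 -0.23  1.12 -0.05]
t 11.91 p [0.5656 0.2102 0.1216] F [ 0.9  2.2 -0.1] M [0.27 0.1  0.21] w 0.0204 q [ 0.37  0.38  1.62 -0.23  1.12 -0.05]
```

View pics/s5.png

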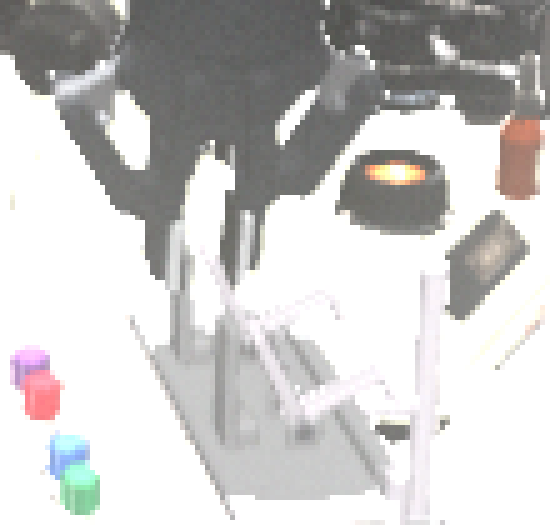

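Both noses are now lifted, at (375,380) and (330,300). Next I'll release, grip the post, and swing the gate along its arc.

```bash
python3 - <<'E'
from h import *
o=st(); p=np.array(o["position"]); 
qq=np.array(o["orientation"]); d=Rot.from_quat(np.r_[qq[1:],qq[0]]).apply([0,0,1])
command_gripper(.045,20); arm.line_to(p-.075*d,velocity=.12)
command_gripper(.04,40)
a=w(-129,-5)
arm.line_to([*a,.2],velocity=.1,attitude=q(TH),contact_N=10); st()
print(arm.line_to([*a,.103],velocity=.06,contact_N=6)); st()
command_gripper(.0,40); st()
im=vision.camera("side"); cv2.imwrite("pics/p_side.png",im)
cv2.imwrite("pics/p.png",cv2.convertScaleAbs(cv2.resize(im[120:235,215:335],None,fx=5,fy=5,interpolation=0),alpha=2.0,beta=20))
E
```

```text
t 11.96 p [0.5656 0.2102 0.1216] F [1.5 1.9 0.9] M [ 0.24 -0.    0.2 ] w 0.0205 q [ 0.37  0.38  1.62 -0.23  1.12 -0.05]
t 14.4 p [0.4681 0.1998 0.2   ] F [-0.2 -0.   0.8] M [-0.03 -0.05  0.01] w 0.0399 q [ 0.27  0.19  1.67 -0.    1.28 -0.25]
False
t 16.17 p [0.4678 0.1997 0.1034] F [-0.4  0.2 -1. ] M [ 0.05 -0.04  0.  ] w 0.0396 q [ 0.27  0.27  1.82 -0.    1.05 -0.25]
t 16.53 p [0.4681 0.1998 0.1033] F [-0.3  1.3  1.2] M [ 0.13 -0.06  0.05] w 0.011 q [ 0.27  0.27  1.82  0.    1.05 -0.25]
```

The fingers stopped at 11 mm, so the 12 mm post is gripped. Now the swing.

```bash
python3 - <<'E'
from h import *
off=np.array(w(-129,-5))-post(0)
for f in np.arange(.1,1.51,.1):
    b=TH-.463*min(f/.4,1)-f
    arm.line_to([*(post(f)+off*max(0,1-f)),.103],velocity=.07,attitude=q(b))
    o=sensors.get_obs(); print(round(f,2),round(o["time_s"],1),np.round(o["contact_force"],1),round(o["gripper_width"],4))
    if np.linalg.norm(o["contact_force"])>30 or o["gripper_width"]<.008: print("STOP");break
im=vision.camera("side"); cv2.imwrite("pics/e_side.png",im);cv2.imwrite("pics/e_top.png",vision.camera("top"))
cv2.imwrite("pics/e.png",cv2.convertScaleAbs(cv2.resize(im[120:300,200:380],None,fx=3.3,fy=3.3,interpolation=2),alpha=1.5,beta=15))
st()
E
```

```text
0.1 16.9 [-1.4  2.7  4.3] 0.0105
0.2 17.3 [-1.4 -0.4  5. ] 0.0112
0.3 17.7 [-1.6 -2.2  5.5] 0.0108
0.4 18.1 [ 0.2 -2.3  4.7] 0.0109
0.5 18.3 [ 1.7 -2.3  6.1] 0.0109
0.6 18.6 [-1.1 -0.1  7.1] 0.0111
0.7 18.9 [ 2.1 -0.2  5.2] 0.0109
0.8 19.1 [4.  1.  3.6] 0.0107
0.9 19.4 [5.1 1.8 3.6] 0.0107
1.0 19.7 [5.  2.8 2.1] 0.0104
1.1 20.0 [5.7 1.4 1.9] 0.0109
1.2 20.2 [6.1 2.  2.1] 0.0108
1.3 20.5 [7.  1.  0.8] 0.0107
1.4 20.8 [6.8 0.3 1.6] 0.0108
1.5 21.1 [ 6.2 -0.3  1.4] 0.0107
t 21.18 p [0.3754 0.2766 0.1032] F [ 7.8 -0.5  1.7] M [ 0.01 -0.92  0.12] w 0.011 q [ 0.49  0.21  1.91 -0.    1.02  1.93]
```

View pics/e.png

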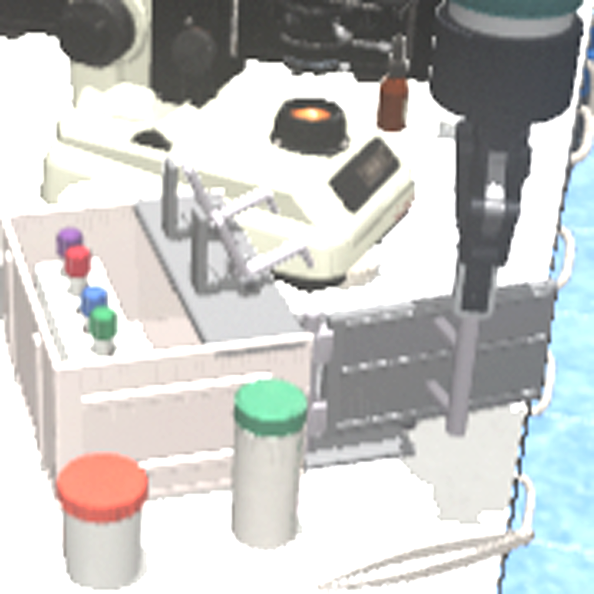

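The gate stands about square, the post is still held, and both noses are still up. The canister, red cup and forceps look undisturbed. I'll let it settle and hand in.

```bash
python3 - <<'E'
from h import *
arm.wait(.5); o=st(); print(np.abs(o["qvel"]).max())
a=cv2.imread("pics/side0.png").astype(int);b=vision.camera("side").astype(int)
for n,(u,v) in dict(canister=(281,260),red=(231,278),forceps=(330,290)).items():
    print(n,np.abs(a[v-22:v+22,u-16:u+16]-b[v-22:v+22,u-16:u+16]).mean().round(1))
arm.job_done()
E
```

```text
t 21.68 p [0.3754 0.2766 0.1032] F [ 7.5 -0.5  1.1] M [-0.02 -0.96  0.16] w 0.0109 q [ 0.49  0.21  1.91 -0.    1.02  1.93]
0.0009585920968002647
canister 10.5
red 10.9
forceps 19.0
the job is handed in; nothing more can be done
```

I squeezed the hinge-side catch and then the free-edge catch. I then gripped the post, swung the gate past its spring ball to about 1.5 rad and handed in at about 21.7 s, still holding it.

**Last checks:**
- The picture taken just before hand-in shows the gate about square to the front and both catch noses raised.
- The fingers hold the post at 10.9 mm opening, with about 7.5 N on the tool and the arm still (under 0.001 rad/s). The catch and gate angles themselves were not measured, only judged from the pictures and the arm pose.

**What failed or disagreed:**
- **First squeeze missed:** the fingers closed just above the tabs because the fingertips sat about 20 mm further back than the stated tool geometry. I lowered the tool by 20 mm, and the squeeze then held.
- **Carrier position:** the two camera views differed by 3–5 mm, and the measured carrier width came out about 5% small. I used the average of the two views.
- **Bystanders:** the canister, red cup and forceps look unmoved in the last picture. A pixel comparison with the first picture gave differences of 10–19 grey levels, which proves little because the gate and the shadows had changed. I did not check the beaker at the end, and never clearly located the dish, but no unexpected force showed up at any step.

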